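# Refit the mesh filter in the bench air cleaner

### The arm

A 6-joint arm with a two-finger parallel gripper is mounted at the origin on a cart in front of the work surface, level with it; the furniture and walls round the work are solid. World frame = base frame: x ahead of the robot, y to its left, z up, the work surface at z = 0. Lengths are in m, angles in rad, forces in N, time in s.
With the tool pointing down it reaches from about 0.325 to 0.9 m from the base axis. Payload 3.5 kg.
Tool frame: the origin (TCP) lies at the very end of the fingers, on their centre line; the grasp point (between the pads) lies behind it (robot.grasp_offset is the z of the grasp point in the tool frame, in m); z points along the fingers, y is the line along which they close (so a half turn about z gives the same grasp; the last joint's range is limited). The gripper opens to 85 mm and grips with 20 to 120 N. Pads are 22 mm wide; open, the fingers measure 114 mm over their backs; the gripper's body (76 mm by 85 mm) begins 54 mm behind the grasp point. The pads swing forward as they close: fully open they stand 13 mm farther back than shut.
Start: joints at [-0.103, 0.276, -0.026, 1.268, 0, 1.467], TCP at [0.625, -0, 0.231] pointing down, gripper open.
Joint ranges: [-3.12, 3.12], [-0.85, 1.88], [-1.08, 1.24], [-1.95, 2.15], [-1.57, 1.53], [-3.14, 3.14]. Speed limits (rad/s): [2.57, 2.57, 3.14, 3.14, 3.14, 3.14].

### API

Orientations are given as a unit quaternion [x, y, z, w].
In Python, from plant import get_state, imaging, order, robot gives the robot as it stands. The module is installed in compiled form; this text tells all that it offers.
- The arm moves only by the tool servo_tool, never from a script. Its argument "moves" is one flat list of numbers, 7 for each row, row after row: the finger opening in mm, from 0 to 85.4, then the shift along the world's x, y, z in units of 0.3 m (1.0 is 0.3 m), then the turn, a rotation vector about the world's x, y, z in units of 30 degrees (1.0 is 30 degrees). A call has 1 to 8 rows; each row is the pose to reach, as a shift and turn from the pose commanded when the call began; what a row does not reach only later rows make up. A row lasts 1/12 s, in which the tool goes at most 41.7 mm and 7.16 degrees, less where a joint would pass 70% of its speed; a pose out of reach is approached as far as the arm can. A call with a number of a shift or a turn outside -1 to 1 is refused whole. A call with a gripper value outside its range is refused whole. The fingers move at their own pace and stop on an object; "force" is the grip in N (left out, the last holds). Time passes only in rows, so rows that repeat a pose let the fingers close. It gives the time, the measured TCP pose, the force, the opening and the grip force at its end, in the units of the state.
- get_state(): the state, without advancing time (a new reading comes with each control period).
- imaging.get_image(name): name is "side" or "top"; returns a dict with "color" (420x560x3 uint8, red, green, blue), "vfov" (degrees; the focal length in pixels is half the picture's height over the tangent of half this angle, whatever the lens; pixels are square), "cx", "cy" (the principal point, pixels), "cam_to_world" (4x4, takes a point from camera to world coordinates). Camera axes: x right, y up, looking along -z (the intrinsics and any distortion apply to the point x, -y, -z); pixel columns grow to the right and rows downward; lengths in m; the calibration is good to about 2 mm. A picture is of the moment at which its call begins. There is no depth.
- order.job_done(): hands the job in; it is judged then, once.
The state is a dict: "time_s": time; "joint_pos": joint angles; "qd": joint speeds; "joint_efforts": joint torques, N m; "tool_pos": TCP position; "ee_rot": TCP orientation; "contact_force": force on the tool from outside, world axes, zero at the start; "torque": the same for the moment, N m; "opening": finger opening in m; "grasp_force": force on a finger pad.
Only numpy, scipy, OpenCV 4.12 (cv2) and the standard library are available. Lean on these libraries where they do the work, as an engineer would, in place of code of your own. Each camera call takes 0.05 s, during which the arm holds its last target. There are 200 camera calls.

### The job

The mesh filter panel has been cleaned and stands in the dowel rack: fit it back in the air cleaner. Tilt its bottom edge into the channel at the foot of the intake with the top leaning out towards you, let it rest there, then push its top back until it stands upright and the red catch has snapped down in front of it. Leave the other things on the bench where they are.

Things in the scene. Friction and masses are not known exactly. Their poses are not given: they have to be found in the camera images.
- filter: mesh filter panel: rigid flat aluminium frame with silver diamond mesh, 10 mm thick, 170 wide, 140 high, 0.3 kg; both faces and both ends alike. Starts upright in the rack's middle slot, bottom edge 16 mm above the table, free to lift straight up. Origin: centre of its bottom face; x across its thickness, y along its width, z up. Solid: can be gripped across its thickness anywhere.
- cleaner: blue bench air cleaner, 240 mm wide, 225 high (handle to 252), fixed. Origin: centre of its underside; x points into the machine (away from the robot), y along its width, z up. Intake opening 180 mm wide, 30 to 176 mm high; side walls reach forward to x = -85 mm, the blue front above the opening to x = -70, so the panel fits neither straight down nor straight in over the lip.
- seat (a point): point on the plane of the black jambs that stop the panel: cleaner frame x = -62, y = 0, z = 100 mm; axes as the cleaner's. Seated, the panel stands upright, rear face on this plane (up to 2 mm play), bottom at z = 30 mm, top edge at z = 170 mm above the table. Behind it the opening is empty for 50 mm (between y = -74 and 74 mm).
- channel (a point): centre of the channel's floor at the foot of the intake (cleaner frame x = -68, y = 0, z = 30 mm); axes as the cleaner's. Channel 180 mm long, 26 deep. From this point the upright rear wall is at x = +6 mm; the inner face of the front lip is at x = -6 at the floor and slopes outward by 22 degrees to x = -16.5 at its top edge (outside of the lip x = -21).
- lip (a point): middle of the top edge of the channel's front lip, 56 mm above the table. The channel is 12 mm wide at the floor and 22 mm at this height. A panel put in leaning about 22 degrees towards the robot lies against the sloping lip with its lower front edge in the corner at the foot of the lip; let go, it stays there, leaning 25 to 30 degrees.
- catch (a joint): red sprung catch, 26 mm wide, in a notch in the middle of the blue front above the intake, hinged on a level axis; 0 = down (rest), grows to 0.4 rad as its nose lifts. The panel's top edge, pushed back, rides under its ramp and lifts it about 0.12 rad; with the panel against the jambs the nose drops in front and it reads 0 again. Takes a push of 8 to 12 N at 2/3 of the panel's height.
- catch_nose (a point): middle of the underside of the catch's nose; with the catch down it is 165 mm above the table (5 mm below the seated panel's top edge), at cleaner frame x = -76.5 mm (rear face of the nose x = -74). The ramp rises from it towards the robot, to about x = -98 mm and 175 mm above the table.
- rack: wooden dowel drying rack, fixed, base 105 x 200 mm, top of base 16 mm above the table; four rows of three dowels, up to 66 mm high, make three slots 14 mm wide along its y axis at x = -22, 0, 22 mm; the filter stands in the middle one. Origin: centre of its underside. Stands on the left or on the right.
- block_plane: black block plane with a wooden palm rest, 48 x 155 x 58 mm, standing on the other side from the rack; a bystander. Origin: centre of its underside.
- masking_tape: roll of cream masking tape, 89 mm across, 25 mm high, lying in front; a bystander. Origin: centre of its underside.
- mug: green and white mug, 101 mm high, behind on the left; a bystander. Origin: centre of its underside.
- glue_bottle: white glue bottle with an orange tip, 200 mm high, behind on the left; a bystander. Origin: centre of its underside.
- spray_can: blue spray can with a red cap, 205 mm high, behind on the right; a bystander. Origin: centre of its underside.
- bit_case: green drill-bit case, 63 x 110 x 32 mm, on the right; a bystander. Origin: centre of its underside.
- sanding_block: cork sanding block, 64 x 110 x 38 mm, far right; a bystander. Origin: centre of its underside.
- offcut: light timber offcut, 45 x 140 x 28 mm, on the left; a bystander. Origin: centre of its underside.
- pencil: red carpenter's pencil, 176 mm long, 14 x 8 mm, lying in front; a bystander. Origin: middle of its underside.

How it is judged:
By the outcome, as a careful person would: the job done as asked, in the order asked, and still so for the second after the job is handed in, with the robot touching nothing.
It also fails if it takes over 45 s, if anything falls off the work surface, if the arm or the gripper's body presses on something with over 40 N, if the wrist force passes 120 N, or if a joint passes its speed limit or range.

## Working session

There is one attempt and no reset: what is moved stays moved. The work goes in short steps, Python scripts to look and compute and a tool call to move; the robot and the scene stay as the last step left them, time stands still between calls to the robot, and variables do not carry over. Pictures are saved under pics/ and viewed, at most 10 in all, crops included, and the job is handed in when it is done.

Besides the shell and the picture viewer there is one more tool, called after ">>>" in YAML: its name, and indented under it one key for each argument. servo_tool: Moves the arm, as the interface text tells. Shifts and turns lie within -1 to 1; 1 stands for 0.3 m of shift or 30 degrees of turn. Its arguments: {"type":"object","properties":{"moves":{"type":"array"},"force":{"type":"number"}},"required":["moves"]}

```bash
mkdir -p pics; ls
python3 - <<'E'
from plant import get_state, imaging, order, robot
import cv2,numpy as np
for n in("side","top"):
    d=imaging.get_image(n); cv2.imwrite(f"pics/{n}0.png",d["color"][:,:,::-1])
    print(n,{k:v for k,v in d.items() if k!="color"})
print(get_state()); print(robot, robot.grasp_offset, [a for a in dir(robot) if a[0]!='_'])
E
```

```text
pics
side {'vfov': 42.91258431953571, 'cx': 271.621149954184, 'cy': 213.29150599412898, 'cam_to_world': array([[ 0.29181031,  0.54590509, -0.78538804, -0.71433024],
       [-0.95629112,  0.15036414, -0.25079457, -0.38801399],
       [-0.01881584,  0.82424406,  0.56592199,  1.06663875],
       [ 0.        ,  0.        ,  0.        ,  1.        ]])}
top {'vfov': 53.277471620069385, 'cx': 279.1087895261732, 'cy': 214.84480621631516, 'cam_to_world': array([[-0.10537097,  0.97075113, -0.21572945,  0.23172524],
       [-0.99443052, -0.10334403,  0.0206869 ,  0.02491736],
       [-0.00221252,  0.21670775,  0.97623402,  1.63454582],
       [ 0.        ,  0.        ,  0.        ,  1.        ]])}
{'time_s': 0.1, 'joint_pos': array([-1.03389589e-01,  2.77096308e-01, -2.77596477e-02,  1.26800082e+00,
       -8.35189905e-06,  1.46739370e+00]), 'qd': array([-1.30486992e-04, -1.23224979e-03,  3.81214669e-03,  6.10356538e-04,
        3.10380903e-05, -5.66275997e-04]), 'joint_efforts': array([ 8.02060767e-04, -4.46709216e+01,  2.96128178e+01,  8.47860065e-03,
       -4.56193129e-05,  5.66283830e-06]), 'tool_pos': array([6.24286298e-01, 6.81572801e-05, 2.30239575e-01]), 'ee_rot': array([ 7.07101795e-01,  7.07111017e-01, -6.52642047e-04, -7.97143299e-04]), 'contact_force': array([ 0.54687329,  1.52484385, -0.34848325]), 'torque': array([-0.01378999, -0.00102547,  0.02939621]), 'grasp_force': 0.0, 'opening': 0.08528239961046598}
<Robot object at 0x7f5667bdbb60> -0.0187 ['IKError', 'grasp_offset']
```

View pics/side0.png

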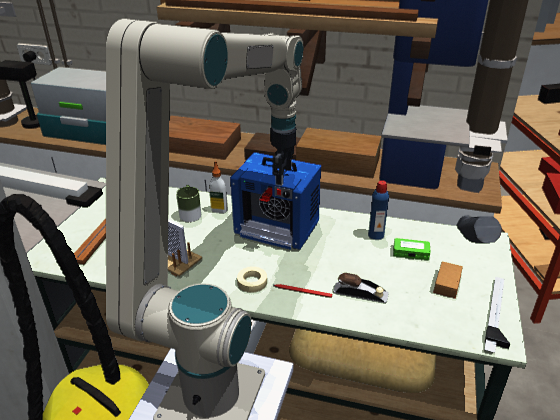

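View pics/top0.png

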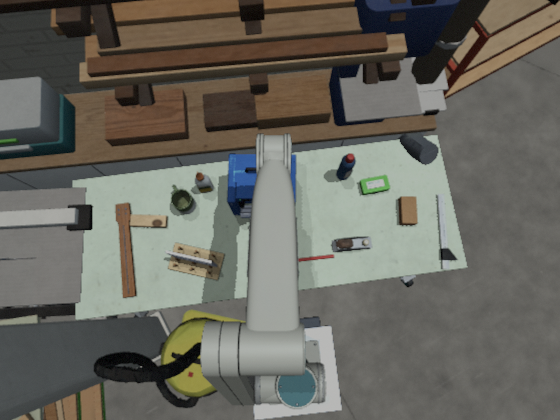

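The side view shows the cleaner around (275,200) and the filter in the rack at (178,243). In the top view the rack is at (195,261) and the cleaner at (262,185), partly under the arm. I'll enlarge both next.

Run:
```python
import cv2
s=cv2.imread("pics/side0.png")[145:285,150:350]; cv2.imwrite("pics/s1.png",cv2.resize(s,None,fx=4,fy=4,interpolation=cv2.INTER_CUBIC))
t=cv2.imread("pics/top0.png")[145:285,150:320]; cv2.imwrite("pics/t1.png",cv2.resize(t,None,fx=4,fy=4,interpolation=cv2.INTER_CUBIC))
```

```text
(no output)
```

View pics/s1.png

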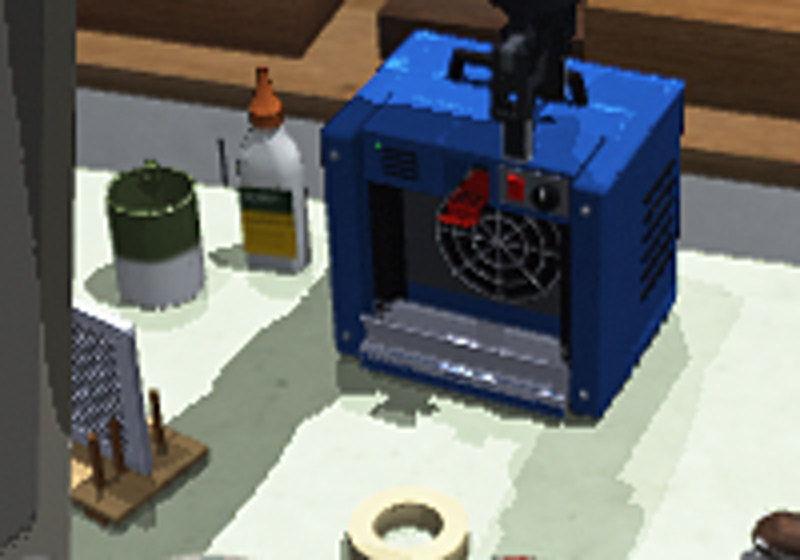

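View pics/t1.png

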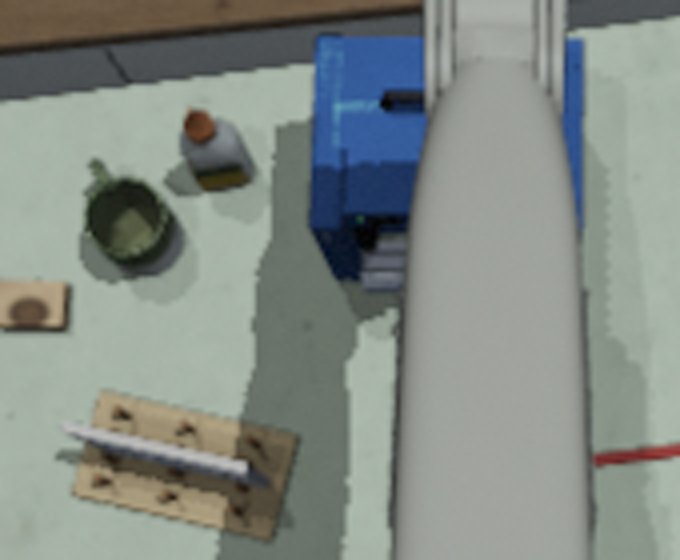

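In the side crop the cleaner's front corners are at about (325,127), (340,353) and (598,420), the channel lip runs from (362,318) to (568,360), and the red catch is at (465,205). In the top crop the rack corners are (104,390), (300,434), (270,540) and (72,494), and the panel's top edge runs from (65,428) to (247,468).

```bash
cat > h.py <<'E'
import numpy as np, cv2
from scipy.optimize import least_squares
from scipy.spatial.transform import Rotation as R
CAM={"side":(42.91258431953571,271.621149954184,213.29150599412898,[[0.29181031,0.54590509,-0.78538804,-0.71433024],[-0.95629112,0.15036414,-0.25079457,-0.38801399],[-0.01881584,0.82424406,0.56592199,1.06663875]]),
"top":(53.277471620069385,279.1087895261732,214.84480621631516,[[-0.10537097,0.97075113,-0.21572945,0.23172524],[-0.99443052,-0.10334403,0.0206869,0.02491736],[-0.00221252,0.21670775,0.97623402,1.63454582]])}
def proj(c,P):
    v,cx,cy,M=CAM[c]; M=np.array(M); f=210/np.tan(np.radians(v/2))
    q=(np.atleast_2d(P)-M[:,3])@M[:,:3]
    return np.c_[cx-f*q[:,0]/q[:,2], cy+f*q[:,1]/q[:,2]]
def ray(c,uv,z):
    v,cx,cy,M=CAM[c]; M=np.array(M); f=210/np.tan(np.radians(v/2))
    uv=np.atleast_2d(uv); d=np.c_[(uv[:,0]-cx)/f,-(uv[:,1]-cy)/f,-np.ones(len(uv))]@M[:,:3].T
    return M[:,3]+d*((z-M[2,3])/d[:,2])[:,None]
def w(p,L):  # pose x,y,yaw
    L=np.atleast_2d(np.array(L,float)); c,s=np.cos(p[2]),np.sin(p[2])
    return np.c_[p[0]+c*L[:,0]-s*L[:,1],p[1]+s*L[:,0]+c*L[:,1],L[:,2]]
def crop(a,x=150,y=145,k=4): return np.array([x,y])+(np.array(a,float)+.5)/k-.5
def fit(obs,p0): # obs list (cam,uv,local)
    f=lambda p: np.concatenate([(proj(c,w(p,[l]))[0]-u) for c,u,l in obs])
    r=least_squares(f,p0,loss="soft_l1"); return r.x,f(r.x).reshape(-1,2)
E
python3 - <<'E'
from h import *
np.set_printoptions(precision=4,suppress=True)
rc=crop([(104,390),(300,434),(270,540),(72,494)])
L=[(.0525,.1,.016),(.0525,-.1,.016),(-.0525,-.1,.016),(-.0525,.1,.016)]
print(ray("top",rc,.016)); print("rack",*fit([("top",u,l) for u,l in zip(rc,L)],[.45,.3,0]))
# filter
fo=[("top",crop([65,428])[0] if 0 else crop((65,428)),(0,.085,.156)),("top",crop((247,468)),(0,-.085,.156)),
("side",crop((134,327)),(0,-.085,.156))]
print("filter",*fit(fo,[.45,.3,0]))
co=[("side",crop((325,127)),(-.085,.12,.225)),("side",crop((340,353)),(-.085,.12,0)),("side",crop((598,420)),(-.085,-.12,0)),
("top",crop((312,228)),(-.085,.12,.225))]
p,r=fit(co,[.65,0,0]); print("cleaner",p,r)
E
```

```text
[[0.5236 0.404  0.016 ]
 [0.4604 0.217  0.016 ]
 [0.3618 0.2535 0.016 ]
 [0.4257 0.44   0.016 ]]
rack [ 0.4429  0.3286 -0.3332] [[-0.5108 -0.3538]
 [ 0.0242  0.1396]
 [ 0.5857  0.2499]
 [-0.0844 -0.0694]]
filter [ 0.442   0.3274 -0.3139] [[-0.2202 -0.0584]
 [ 0.7634 -0.1653]
 [-0.4038 -0.0065]]
cleaner [ 0.6877  0.0414 -0.0937] [[-0.7817 -0.2147]
 [-0.3063  1.389 ]
 [ 2.8846  0.6532]
 [-0.379  -1.4628]]
```

>>> servo_tool:
  moves: [60,-0.6,0.96,0.06,0,0,-0.61,60,-0.6,0.96,0.06,0,0,-0.61,60,-0.6,0.96,0.06,0,0,-0.61,60,-0.6,0.96,0.06,0,0,-0.61,60,-0.6,0.96,0.06,0,0,-0.61,60,-0.6,0.96,0.06,0,0,-0.61,60,-0.6,0.96,0.06,0,0,-0.61,60,-0.6,0.96,0.06,0,0,-0.61]
  force: 60

```text
time_s: 0.77
tool_pos: [0.4469, 0.2834, 0.2487]
ee_rot: [0.811, 0.586, -0.0, -0.0]
contact_force: [1.1, 1.6, -0.5]
opening: 0.0601
grasp_force: 0.0
```

Run:
```python
from plant import imaging
import cv2,numpy as np
s=imaging.get_image("side")["color"][150:260,225:335,::-1]; t=imaging.get_image("top")["color"][145:235,215:315,::-1]
a=cv2.resize(s,None,fx=5,fy=5,interpolation=cv2.INTER_CUBIC)
cv2.imwrite("pics/s2.png",a)
cv2.imwrite("pics/t2.png",cv2.resize(t,None,fx=6,fy=6,interpolation=cv2.INTER_CUBIC))
```

```text
(no output)
```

View pics/s2.png

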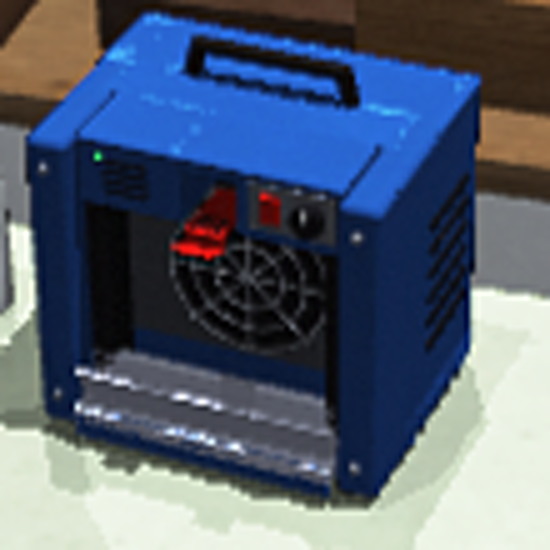

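View pics/t2.png

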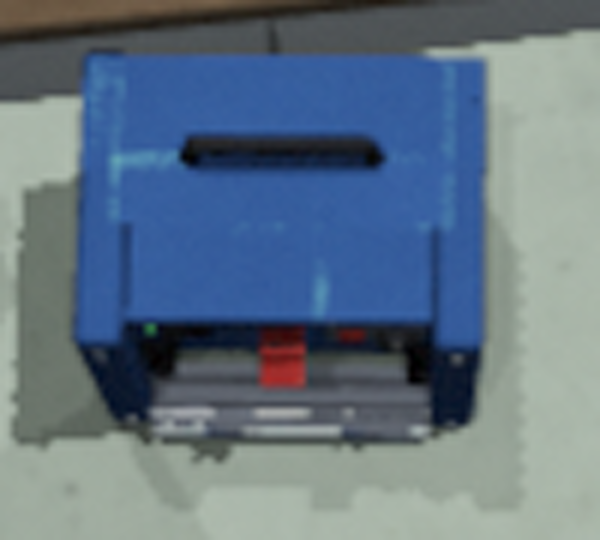

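Both crops are clear. Side crop: front corners at TL (29,142), BL (48,416), TR (378,222) and BR (374,501). Top crop: front top corners at (78,345) and (482,346), bottom corners at (122,418) and (468,425), and the red catch nose's front edge centred at (282,385).

Run:
```python
from h import *
np.set_printoptions(precision=4,suppress=True)
S=lambda a:crop(a,225,150,5); T=lambda a:crop(a,215,145,6)
o=[("side",S((29,142)),(-.085,.12,.225)),("side",S((48,416)),(-.085,.12,0)),("side",S((378,222)),(-.085,-.12,.225)),("side",S((374,501)),(-.085,-.12,0)),
("top",T((78,345)),(-.085,.12,.225)),("top",T((482,346)),(-.085,-.12,.225)),("top",T((122,418)),(-.085,.12,0)),("top",T((468,425)),(-.085,-.12,0))]
print("all",*fit(o,[.65,0,0]))
p,r=fit(o[:4],[.65,0,0]);print("side",p)
p,r=fit(o[4:],[.65,0,0]);print("top",p)
p,_=fit(o,[.65,0,0])
for n,l in dict(lipL=(-.089,.09,.056),lipR=(-.089,-.09,.056),lipiL=(-.0845,.09,.056),lipiR=(-.0845,-.09,.056),nose=(-.0765,0,.165),ramp=(-.098,0,.175)).items():
    P=w(p,[l]); print(n,(proj("side",P)-[225,150])*5,(proj("top",P)-[215,145])*6)
from scipy.spatial.transform import Rotation as R
```

```text
all [ 0.682   0.0408 -0.1351] [[-1.0374 -1.883 ]
 [-0.5607  1.414 ]
 [ 0.8457 -1.7714]
 [ 0.7735  2.2223]
 [-0.9869 -1.7575]
 [ 0.7063  0.012 ]
 [-1.3101  0.1656]
 [ 0.9961  0.6983]]
side [ 0.682   0.0381 -0.1717]
top [ 0.6812  0.0419 -0.1165]
lipL [[ 75.8718 366.4262]] [[148.3736 404.9524]]
lipR [[330.1914 432.0878]] [[427.5081 412.8495]]
lipiL [[ 79.0526 362.7434]] [[148.7214 398.1533]]
lipiR [[332.986  428.1344]] [[427.6881 406.0392]]
nose [[204.7494 245.9456]] [[281.4606 348.8087]]
ramp [[189.3927 249.8333]] [[279.3707 379.6289]]
```

Run:
```python
from h import *
np.set_printoptions(precision=4,suppress=True)
S=lambda a:crop(a,225,150,5); T=lambda a:crop(a,215,145,6)
c=[("side",S((29,142)),1,1),("side",S((48,416)),1,0),("side",S((378,222)),-1,1),("side",S((374,501)),-1,0),
("top",T((78,345)),1,1),("top",T((482,346)),-1,1),("top",T((122,418)),1,0),("top",T((468,425)),-1,0)]
def f(p,lip=True):
    e=[proj(k,w(p[:3],[(-.085,s*p[3],p[4] if t else p[5])]))[0]-u for k,u,s,t in c]
    e+=[proj("side",w(p[:3],[(-.087,s*.09,.056)]))[0]-S(u) for s,u in((1,(77,371)),(-1,(332,427)))]
    e+=[proj("top",w(p[:3],[(-.098,0,.175)]))[0]-T((282,385))]
    return np.concatenate(e)
r=least_squares(f,[.68,.04,-.1,.12,.225,0],loss="soft_l1"); print(r.x); print(f(r.x).reshape(-1,2))
from plant import get_state
s=get_state(); print(s["tool_pos"],R.from_quat(s["ee_rot"]).as_matrix())
```

```text
[ 0.6813  0.042  -0.1197  0.1165  0.2188  0.0081]
[[-0.2519  0.4736]
 [-0.0808  0.1754]
 [-0.1017 -0.3917]
 [-0.0535 -0.1912]
 [ 0.2721 -0.5395]
 [-0.2989  0.1714]
 [-0.617   0.4084]
 [ 0.2357  0.0205]
 [ 0.2117 -0.4487]
 [ 0.4241  1.0002]
 [ 0.092  -0.2318]]
[0.4452 0.2861 0.249 ] [[ 0.3069  0.9517 -0.0016]
 [ 0.9517 -0.3069  0.0015]
 [ 0.001  -0.002  -1.    ]]
```

>>> servo_tool:
  moves: [60,-0.008,0.133,0,0,0,0,60,-0.008,0.133,-0.1,0,0,0,60,-0.008,0.133,-0.2,0,0,0,60,-0.008,0.133,-0.3,0,0,0,60,-0.008,0.133,-0.4,0,0,0,60,-0.008,0.133,-0.447,0,0,0,60,-0.008,0.133,-0.447,0,0,0,60,-0.008,0.133,-0.447,0,0,0]

```text
time_s: 1.53
tool_pos: [0.4457, 0.321, 0.1138]
ee_rot: [0.811, 0.585, -0.001, -0.0]
contact_force: [-0.6, 0.1, 0.8]
opening: 0.0601
grasp_force: 0.0
```

>>> servo_tool:
  moves: [0,0,0,0,0,0,0,0,0,0,0,0,0,0,0,0,0,0,0,0,0,0,0,0,0,0,0,0,0,0,0,0,0,0,0,0,0,0,0,0,0,0,0,0,0,0,0,0,0,0,0,0,0,0,0,0]

```text
time_s: 2.2
tool_pos: [0.4454, 0.3232, 0.1163]
ee_rot: [0.811, 0.586, 0.0, -0.002]
contact_force: [-2.9, 2.4, 5.3]
opening: 0.0094
grasp_force: 58.1
```

>>> servo_tool:
  moves: [0,0,0,0.08,0,0,0,0,0,0,0.16,0,0,0,0,0,0,0.26,0,0,0,0,0,0,0.36,0,0,0,0,0,0,0.46,0,0,0,0,0,0,0.5,0,0,0,0,0,0,0.5,0,0,0,0,0,0,0.5,0,0,0]

```text
time_s: 2.87
tool_pos: [0.4461, 0.3219, 0.2643]
ee_rot: [0.811, 0.586, -0.0, 0.0]
contact_force: [-0.4, -0.4, -4.2]
opening: 0.0093
grasp_force: 59.6
```

```bash
cat >> h.py <<'E'
CL=np.array([.6813,.042,-.12])
def tgt(th,front_x,zf,h,cur,dy=0.):
    """lean th deg, front-bottom edge at cleaner x, z; TCP h above panel bottom; cur=(pos,yaw,lean) commanded -> shift, turn units"""
    t=np.radians(th); b=np.array([front_x+.005*np.cos(t),dy,zf+.005*np.sin(t)]); tcp=b+h*np.array([-np.sin(t),0,np.cos(t)])
    P=w(CL,[tcp])[0]; Rt=R.from_euler("ZY",[CL[2],-t]); Rc=R.from_euler("ZY",[cur[1],-np.radians(cur[2])])
    return P,(P-cur[0])/.3,np.degrees((Rt*Rc.inv()).as_rotvec())/30
E
python3 - <<'E'
from h import *
from plant import get_state
np.set_printoptions(precision=4,suppress=True)
for i in range(2):
    s=get_state(); print(s["tool_pos"],s["ee_rot"],s["contact_force"],s["opening"])
cur=(np.array([.4425,.328,.265]),-.319,0)
for th,fx,z in((0,-.2,.12),(23,-.0735,.11),(23,-.0735,.032)): print(*tgt(th,fx,z,.0995,cur))
E
```

```text
[0.4461 0.3219 0.2643] [ 0.8105  0.5857 -0.0001  0.    ] [-0.3511 -0.3616 -4.1874] 0.009349410108544355
[0.4461 0.3219 0.2643] [ 0.8105  0.5857 -0.0001  0.    ] [-0.3511 -0.3616 -4.1874] 0.009349410108544355
[0.4877 0.0653 0.2195] [ 0.1507 -0.8755 -0.1517] [0.     0.     0.3801]
[0.5743 0.0549 0.2035] [ 0.4393 -0.9103 -0.2049] [-0.1672 -0.7495  0.3749]
[0.5743 0.0549 0.1255] [ 0.4393 -0.9103 -0.4649] [-0.1672 -0.7495  0.3749]
```

Run:
```python
from h import *
np.set_printoptions(precision=4,suppress=True)
cur=(np.array([.4461,.3219,.2643]),-.312,0)
for th,fx,z in((23,-.18,.11),(23,-.0735,.11)): print(*tgt(th,fx,z,.0995,cur,-.004))
```

```text
[0.4681 0.0637 0.2035] [ 0.0733 -0.8607 -0.2025] [-0.1646 -0.75    0.3617]
[0.5738 0.0509 0.2035] [ 0.4257 -0.9032 -0.2025] [-0.1646 -0.75    0.3617]
```

>>> servo_tool:
  moves: [0,0.073,-0.861,-0.203,-0.165,-0.75,0.362,0,0.073,-0.861,-0.203,-0.165,-0.75,0.362,0,0.073,-0.861,-0.203,-0.165,-0.75,0.362,0,0.073,-0.861,-0.203,-0.165,-0.75,0.362,0,0.073,-0.861,-0.203,-0.165,-0.75,0.362,0,0.073,-0.861,-0.203,-0.165,-0.75,0.362,0,0.073,-0.861,-0.203,-0.165,-0.75,0.362,0,0.073,-0.861,-0.203,-0.165,-0.75,0.362]

```text
time_s: 3.53
tool_pos: [0.4634, 0.0601, 0.198]
ee_rot: [0.738, 0.646, 0.128, 0.146]
contact_force: [0.4, 1.1, -4.2]
opening: 0.0089
grasp_force: 60.5
```

>>> servo_tool:
  moves: [0,0.12,-0.014,0,0,0,0,0,0.24,-0.028,0,0,0,0,0,0.32,-0.038,0,0,0,0,0,0.352,-0.042,0,0,0,0,0,0.352,-0.042,0,0,0,0,0,0.352,-0.042,0,0,0,0]

```text
time_s: 4.03
tool_pos: [0.5687, 0.0519, 0.1977]
ee_rot: [0.736, 0.649, 0.128, 0.144]
contact_force: [-4.3, 1.3, -5.4]
opening: 0.0094
grasp_force: 60.9
```

Run:
```python
from h import *
from plant import imaging,get_state
np.set_printoptions(precision=4,suppress=True)
s=imaging.get_image("side")["color"][120:260,215:345,::-1]; t=imaging.get_image("top")["color"][145:245,205:315,::-1]
cv2.imwrite("pics/s3.png",np.hstack([cv2.resize(s,(390,420),interpolation=cv2.INTER_CUBIC),cv2.resize(t,(410,373),interpolation=cv2.INTER_CUBIC).copy() if 0 else cv2.copyMakeBorder(cv2.resize(t,(407,370),interpolation=cv2.INTER_CUBIC),0,50,0,0,cv2.BORDER_CONSTANT)]))
s=get_state(); M=R.from_quat(s["ee_rot"]).as_matrix(); print(s["tool_pos"],s["contact_force"]); print(M)
P=s["tool_pos"]; u=-M[:,2]; n=M[:,1]; y=np.cross(u,n); b=P-.0995*u
for nm,a in (("bot",0),("top",.14)):
    for yy in(-.085,.085):
        q=b+a*u+(yy+.004)*y-.005*n; print(nm,yy,q,(proj("side",[q])-[215,120])*3,(proj("top",[q])-[205,145])*3.7+[390,0])
```

```text
[0.5688 0.0519 0.199 ] [-6.8825  1.7985 -5.5657]
[[ 0.1253  0.9175  0.3775]
 [ 0.9921 -0.1165 -0.0462]
 [ 0.0016  0.3803 -0.9248]]
bot -0.085 [ 0.5917 -0.0325  0.1049] [[227.0868 305.2823]] [[686.4349 234.9213]]
bot 0.085 [0.613  0.1362 0.1052] [[ 80.4381 269.6844]] [[519.0442 231.6698]]
top -0.085 [ 0.5388 -0.026   0.2344] [[206.3475 225.3965]] [[687.3353 258.4933]]
top 0.085 [0.5601 0.1426 0.2347] [[ 50.1188 190.2192]] [[503.8541 254.9155]]
```

View pics/s3.png

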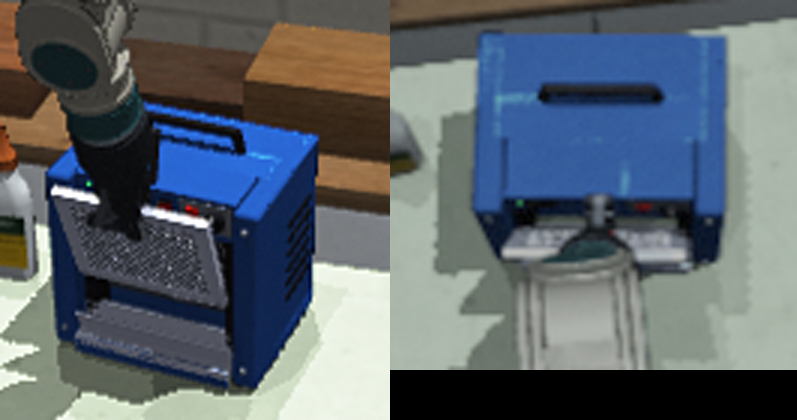

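The panel is held squarely in front of the intake: its top edge runs from (50,190) to (213,220) and its bottom right corner is at (225,303), as predicted. The small x force suggests a finger is touching the catch, so I'll back off and then slide in along the panel's own slant.

>>> servo_tool:
  moves: [0,-0.116,0.014,0,0,0,0,0,-0.116,0.014,0,0,0,0,0,-0.116,0.014,0,0,0,0,0,-0.116,0.014,0,0,0,0]

```text
time_s: 4.47
tool_pos: [0.5394, 0.0557, 0.2046]
ee_rot: [0.735, 0.647, 0.134, 0.15]
contact_force: [0.5, 0.7, -2.5]
opening: 0.0093
grasp_force: 61.7
```

```bash
cat > st.py <<'E'
from h import *
from plant import get_state
np.set_printoptions(precision=4,suppress=True)
def cl(P): c,s=np.cos(CL[2]),np.sin(CL[2]); d=P-[CL[0],CL[1],0]; return np.array([c*d[0]+s*d[1],-s*d[0]+c*d[1],d[2]])
s=get_state(); M=R.from_quat(s["ee_rot"]).as_matrix(); P=s["tool_pos"]; u=-M[:,2]; n=M[:,1]
lean=np.degrees(np.arcsin(np.hypot(u[0],u[1]))); yaw=np.arctan2(n[1],n[0])
f=P-.0995*u-.005*n
print("t",s["time_s"],"P",P,"F",s["contact_force"],"lean",lean,"yaw",yaw,"tcp_c",cl(P),"front_c",cl(f),"open",s["opening"],"q",s["joint_pos"])
E
python3 - <<'E'
from st import *
for th,fx,z in((23,-.0735,.06),(23,-.0735,.032)):
    t=np.radians(th); fx2=fx-(z-.032)*np.tan(t); print(*tgt(th,fx2,z,.0995,(P,yaw,lean),-.004))
E
```

```text
t 4.4667 P [0.5394 0.0557 0.2046] F [ 0.4701  0.661  -2.4761] lean 23.148902879359508 yaw -0.1273660016217411 tcp_c [-0.1426 -0.0034  0.2046] front_c [-0.108  -0.0034  0.1111] open 0.00925602388619833 q [ 0.0113 -0.1046 -0.5732  0.7013 -0.0512  1.6984]
[0.562  0.0524 0.1535] [ 0.0755 -0.0111 -0.1701] [0.0006 0.0049 0.0141]
[0.5738 0.0509 0.1255] [ 0.1149 -0.0158 -0.2635] [0.0006 0.0049 0.0141]
```

>>> servo_tool:
  moves: [0,0.04,-0.005,-0.085,0,0,0,0,0.079,-0.011,-0.17,0,0,0,0,0.079,-0.011,-0.17,0,0,0,0,0.079,-0.011,-0.17,0,0,0.014]

```text
time_s: 4.8
tool_pos: [0.563, 0.052, 0.1522]
ee_rot: [0.733, 0.65, 0.133, 0.148]
contact_force: [0.3, -0.4, -3.2]
opening: 0.0093
grasp_force: 61.6
```

>>> servo_tool:
  moves: [0,0.012,-0.002,-0.03,0,0,0,0,0.025,-0.003,-0.06,0,0,0,0,0.025,-0.003,-0.06,0,0,0,0,0.025,-0.003,-0.06,0,0,0]

```text
time_s: 5.13
tool_pos: [0.5698, 0.0511, 0.1346]
ee_rot: [0.733, 0.65, 0.133, 0.148]
contact_force: [-0.1, 0.2, -3.2]
opening: 0.0094
grasp_force: 61.5
```

>>> servo_tool:
  moves: [0,0.009,-0.001,-0.02,0,0,0,0,0.013,-0.002,-0.03,0,0,0,0,0.013,-0.002,-0.03,0,0,0,0,0.013,-0.002,-0.03,0,0,0]

```text
time_s: 5.47
tool_pos: [0.5746, 0.0506, 0.1265]
ee_rot: [0.733, 0.65, 0.134, 0.149]
contact_force: [-0.2, -0.1, -1.9]
opening: 0.0093
grasp_force: 62.0
```

```bash
python3 st.py
```

```text
t 5.4667 P [0.5746 0.0506 0.1265] F [-0.1924 -0.0901 -1.8675] lean 23.067118932107153 yaw -0.12046838492052477 tcp_c [-0.107  -0.0042  0.1265] front_c [-0.0726 -0.0039  0.033 ] open 0.009300107378923709 q [-0.0024  0.0455 -0.6137  0.5112 -0.0431  1.6795]
```

>>> servo_tool:
  moves: [0,0.003,0,-0.008,0,0,0,0,0.004,0,-0.013,0,0,0,0,0.004,0,-0.013,0,0,0]

```text
time_s: 5.72
tool_pos: [0.5752, 0.0506, 0.125]
ee_rot: [0.733, 0.65, 0.134, 0.149]
contact_force: [-18.0, 0.2, 19.6]
opening: 0.0089
grasp_force: 75.5
```

Run:
```python
from st import *
from plant import imaging
s=imaging.get_image("side")["color"][140:260,215:335,::-1]
cv2.imwrite("pics/s4.png",cv2.resize(s,None,fx=5,fy=5,interpolation=cv2.INTER_CUBIC))
```

```text
t 5.7167 P [0.5752 0.0506 0.125 ] F [-18.0062   0.1515  19.5573] lean 23.10177132620769 yaw -0.12029519178900035 tcp_c [-0.1064 -0.0042  0.125 ] front_c [-0.0719 -0.004   0.0315] open 0.008919966321627185 q [-0.0019  0.0484 -0.6147  0.5068 -0.0441  1.6798]
```

View pics/s4.png

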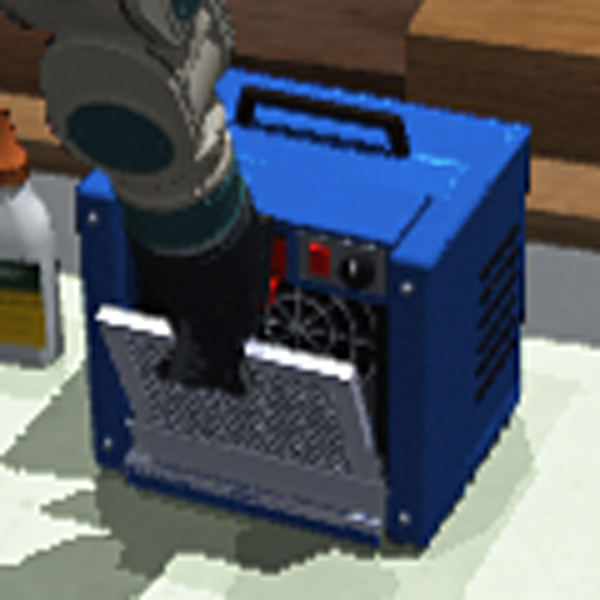

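The panel's bottom edge is in the channel, with the top edge running from (97,315) to (352,370) and leaning out. I'll ease the pressure, release with a small opening and let it settle.

>>> servo_tool:
  moves: [0,-0.005,0,0.004,0,0,0,0,-0.005,0,0.004,0,0,0,18,-0.005,0,0.004,0,0,0,18,-0.005,0,0.004,0,0,0,18,-0.012,0.001,0.004,0,0,0,18,-0.012,0.001,0.004,0,0,0,18,-0.012,0.001,0.004,0,0,0,18,-0.012,0.001,0.004,0,0,0]

```text
time_s: 6.43
tool_pos: [0.571, 0.051, 0.1243]
ee_rot: [0.733, 0.65, 0.133, 0.148]
contact_force: [-9.6, 0.2, 8.1]
opening: 0.0177
grasp_force: 6.7
```

>>> servo_tool:
  moves: [18,-0.015,0.002,0.03,0,0,0,18,-0.03,0.004,0.06,0,0,0,18,-0.044,0.005,0.09,0,0,0,18,-0.058,0.007,0.12,0,0,0,18,-0.073,0.009,0.15,0,0,0,18,-0.073,0.009,0.15,0,0,0]

```text
time_s: 6.93
tool_pos: [0.5513, 0.0537, 0.1718]
ee_rot: [0.733, 0.65, 0.135, 0.15]
contact_force: [0.7, 0.4, -0.5]
opening: 0.0178
grasp_force: 0.0
```

Run:
```python
from st import *
from plant import imaging
s=imaging.get_image("side")["color"][140:260,215:335,::-1]
t=imaging.get_image("top")["color"][170:230,215:275,::-1]
cv2.imwrite("pics/s5.png",np.hstack([cv2.resize(s,(480,480),interpolation=cv2.INTER_CUBIC),cv2.copyMakeBorder(cv2.resize(t,(300,300),interpolation=cv2.INTER_CUBIC),0,180,0,0,cv2.BORDER_CONSTANT)]))
```

```text
t 6.9333 P [0.5513 0.0537 0.1718] F [ 0.6716  0.4358 -0.508 ] lean 23.31949232599637 yaw -0.12061804358644691 tcp_c [-0.1305 -0.004   0.1718] front_c [-0.0957 -0.0036  0.0784] open 0.017811419309628356 q [ 0.0046 -0.052  -0.6024  0.6159 -0.0459  1.6858]
```

View pics/s5.png

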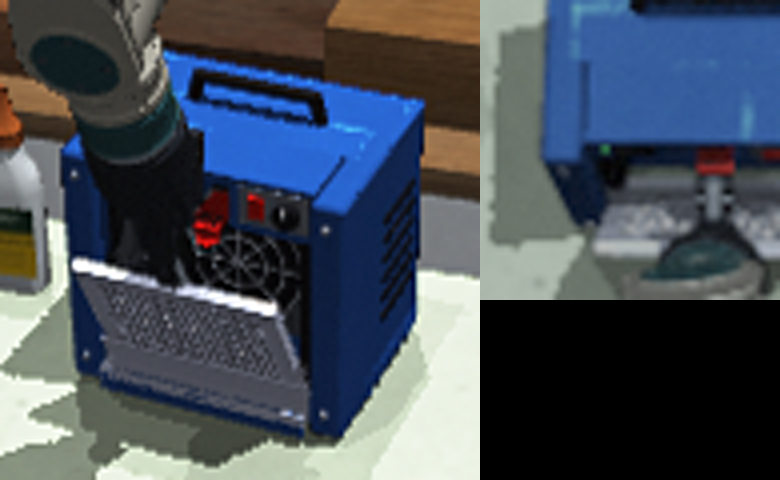

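The panel rests in the channel leaning out, with its top edge from (74,262) to (278,312), and the catch hangs down at (212,218). Next I'll clear the panel, close the fingers and tilt the tool towards level.

>>> servo_tool:
  moves: [18,-0.032,0.004,0.075,0,0,0,18,-0.065,0.008,0.153,0,0,0,0,-0.16,0.03,0.153,0,0,0,0,-0.3,0.048,0.15,-0.028,-0.236,0,0,-0.3,0.048,0.15,-0.057,-0.472,0,0,-0.3,0.048,0.15,-0.085,-0.707,0,0,-0.3,0.048,0.15,-0.114,-0.943,0,0,-0.3,0.048,0.15,-0.114,-0.943,0]

```text
time_s: 7.7
tool_pos: [0.455, 0.068, 0.2081]
ee_rot: [0.673, 0.599, 0.288, 0.324]
contact_force: [0.3, 0.4, -1.1]
opening: 0.0001
grasp_force: 0.0
```

>>> servo_tool:
  moves: [0,0,0,-0.1,-0.027,-0.223,0,0,0,0,-0.2,-0.054,-0.447,0,0,0,0,-0.3,-0.054,-0.447,0,0,0,0,-0.35,-0.054,-0.447,0,0,0,0,-0.35,-0.054,-0.447,0,0,0,0,-0.35,-0.054,-0.447,0]

```text
time_s: 8.2
tool_pos: [0.5477, 0.1236, 0.1892]
ee_rot: [0.641, 0.563, 0.34, 0.395]
contact_force: [-0.4, -0.2, -0.5]
opening: 0.0002
grasp_force: 0.0
```

Run:
```python
from st import *
from plant import imaging
d=imaging.get_image("side")["color"][:,:,::-1]; t=imaging.get_image("top")["color"][:,:,::-1]
cv2.imwrite("pics/s6.png",np.hstack([cv2.resize(d[140:260,205:325],(480,480),interpolation=cv2.INTER_CUBIC),cv2.copyMakeBorder(cv2.resize(t[165:240,205:285],(320,300),interpolation=cv2.INTER_CUBIC),0,180,0,0,cv2.BORDER_CONSTANT)]))
for th,fx in((23,-.074),(25,-.072),(27,-.071),(29,-.071)):
    a=np.radians(th); print(th,[((proj("side",w(CL,[(fx-.14*np.sin(a),yy,.03+.14*np.cos(a))]))[0]-[205,140])*4).round() for yy in(.085,-.085)])
print([((proj("side",w(CL,[(-.072,yy,.17)]))[0]-[205,140])*4).round() for yy in(.085,-.085)])
```

```text
t 8.2 P [0.5477 0.1236 0.1892] F [-0.4326 -0.1908 -0.5465] lean 62.85929795061951 yaw -0.11866274815346231 tcp_c [-0.1424  0.065   0.1892] front_c [-0.0562  0.0633  0.1393] open 0.00018363530201849412 q [ 0.3058 -0.0757 -1.0729 -0.4807 -0.3929  1.7756]
23 [array([115., 255.]), array([319., 303.])]
25 [array([114., 259.]), array([317., 307.])]
27 [array([112., 264.]), array([316., 312.])]
29 [array([110., 269.]), array([313., 317.])]
[array([147., 207.]), array([347., 252.])]
```

View pics/s6.png

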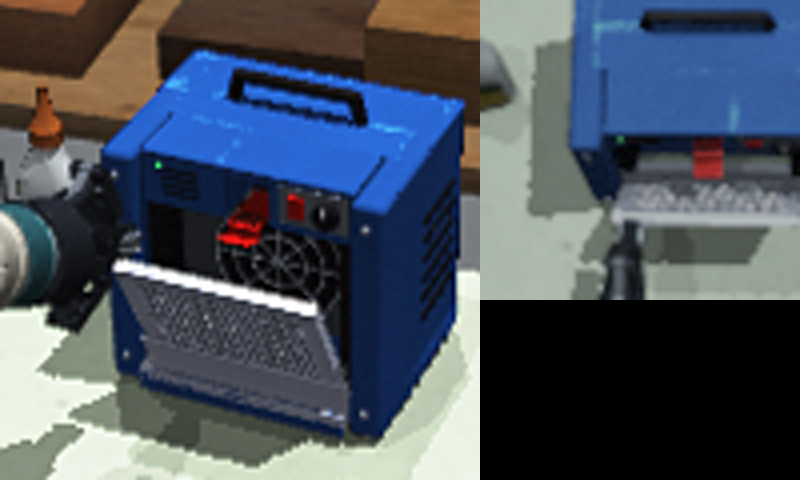

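The panel sits in the channel leaning about 27°, with its top edge from (114,265) to (320,312), undisturbed. The arm ran into the elbow limit and drifted left, so I'll fit a small planar model to find a feasible pushing tilt.

```bash
cat > kin.py <<'E'
from h import *
D=[((.2771,-.0278,1.268),np.hypot(.6243,0),.2302),((-.1046,-.5732,.7013),np.hypot(.5394,.0557),.2046),((.0455,-.6137,.5112),np.hypot(.5746,.0506),.1265),((-.052,-.6024,.6159),np.hypot(.5513,.0537),.1718)]
A=[];B=[]
for (a,b,c),r,z in D:
    al=a-b;ph=al+c
    A+=[[1,0,np.sin(a),np.cos(al),np.cos(ph)],[0,1,np.cos(a),-np.sin(al),-np.sin(ph)]];B+=[r,z]
k,*_=np.linalg.lstsq(np.array(A),np.array(B),rcond=None)
res=np.array(A)@k-B
def ik(r,z,tilt):
    ph=np.pi/2-np.radians(tilt)
    wr,wz=r-k[0]-k[4]*np.cos(ph),z-k[1]+k[4]*np.sin(ph)
    L1,L2=k[2],k[3]; d2=wr*wr+wz*wz
    # angle between: elbow inner
    sb=(d2-L1*L1-L2*L2)/(2*L1*L2)   # = dot(u1,u2)= sin(q2)cos(al)-cos(q2)sin(al)=sin(q2-al)=sin(q3)
    if abs(sb)>1: return None
    q3=np.arcsin(sb)
    q2=np.arctan2(wr,wz)-np.arctan2(L2*np.cos(q3),L1+L2*np.sin(q3))
    return np.array([q2,q3,ph-q2+q3])
E
python3 - <<'E'
from kin import *
np.set_printoptions(precision=3,suppress=True)
print(k,res)
for t in(35,40,45,50,55,60,65):
    for r,z in((.5,.2),(.53,.12),(.57,.12),(.61,.12)): print(t,r,z,ik(r,z,t))
E
```

```text
[-0.014  0.254  0.571  0.506  0.421] [ 0.    -0.     0.     0.001 -0.    -0.    -0.     0.   ]
35 0.5 0.2 [-0.293 -0.822  0.431]
35 0.53 0.12 [-0.1   -0.882  0.177]
35 0.57 0.12 [-0.025 -0.815  0.17 ]
35 0.61 0.12 [ 0.045 -0.744  0.171]
40 0.5 0.2 [-0.328 -0.895  0.306]
40 0.53 0.12 [-0.111 -0.956  0.028]
40 0.57 0.12 [-0.034 -0.888  0.018]
40 0.61 0.12 [ 0.036 -0.818  0.018]
45 0.5 0.2 [-0.354 -0.968  0.172]
45 0.53 0.12 [-0.104 -1.028 -0.138]
45 0.57 0.12 [-0.027 -0.96  -0.148]
45 0.61 0.12 [ 0.042 -0.89  -0.147]
50 0.5 0.2 [-0.366 -1.04   0.023]
50 0.53 0.12 [-0.074 -1.098 -0.326]
50 0.57 0.12 [ 0.001 -1.029 -0.332]
50 0.61 0.12 [ 0.067 -0.958 -0.327]
55 0.5 0.2 [-0.357 -1.113 -0.145]
55 0.53 0.12 [-0.01  -1.165 -0.545]
55 0.57 0.12 [ 0.057 -1.094 -0.54 ]
55 0.61 0.12 [ 0.116 -1.021 -0.526]
60 0.5 0.2 [-0.32  -1.185 -0.341]
60 0.53 0.12 [ 0.1   -1.228 -0.804]
60 0.57 0.12 [ 0.148 -1.153 -0.778]
60 0.61 0.12 [ 0.193 -1.078 -0.747]
65 0.5 0.2 [-0.236 -1.255 -0.582]
65 0.53 0.12 [ 0.27  -1.282 -1.116]
65 0.57 0.12 [ 0.281 -1.204 -1.049]
65 0.61 0.12 [ 0.302 -1.126 -0.991]
```

>>> servo_tool:
  moves: [0,-0.05,0,0.13,0.025,0.2,0,0,-0.05,0,0.13,0.05,0.4,0,0,-0.05,0,0.13,0.06,0.5,0,0,-0.05,0,0.13,0.06,0.5,0]

```text
time_s: 8.63
tool_pos: [0.5324, 0.123, 0.2338]
ee_rot: [0.687, 0.603, 0.264, 0.309]
contact_force: [1.0, 0.9, 0.9]
opening: 0.0004
grasp_force: 0.0
```

Run:
```python
from st import *
from kin import ik
for (x,z,t) in((-.17,.2,46),(-.15,.113,48),(-.14,.113,50),(-.08,.113,50)):
    T=w(CL,[(x,0,z)])[0]; Rt=R.from_euler("ZY",[CL[2],-np.radians(t)]);Rc=R.from_euler("ZY",[yaw,-np.radians(lean)])
    print(T,ik(np.hypot(T[0],T[1]),z,t),(T-P)/.3,np.degrees((Rt*Rc.inv()).as_rotvec())/30)
```

```text
t 8.6333 P [0.5324 0.123  0.2338] F [0.9963 0.9032 0.9055] lean 47.94168136202127 yaw -0.123238444842673 tcp_c [-0.1575  0.0626  0.2338] front_c [-0.087   0.0609  0.1635] open 0.0003646150182420242 q [ 0.2658 -0.2618 -0.847   0.1915 -0.2988  1.8399]
[0.5125 0.0624 0.2   ] [-0.3168 -0.9603  0.1244] [-0.0663 -0.202  -0.1127] [0.0079 0.0642 0.0062]
[0.5324 0.06   0.113 ] [-0.0564 -1.0678 -0.2784] [-0.0002 -0.21   -0.4027] [-0.0002 -0.0019  0.0062]
[0.5423 0.0588 0.113 ] [-0.0212 -1.0786 -0.3592] [ 0.0329 -0.214  -0.4027] [-0.0083 -0.0681  0.0062]
[0.6019 0.0516 0.113 ] [ 0.0767 -0.9744 -0.353 ] [ 0.2315 -0.2379 -0.4027] [-0.0083 -0.0681  0.0062]
```

>>> servo_tool:
  moves: [0,-0.066,-0.1,-0.06,0.004,0.03,0.006,0,-0.066,-0.202,-0.113,0.004,0.03,0.006,0,-0.05,-0.205,-0.22,0.004,0.03,0.006,0,-0.03,-0.207,-0.32,0,0.01,0.006,0,-0.017,-0.208,-0.403,0,0,0.006,0,-0.017,-0.208,-0.403,0,0,0.006,0,-0.017,-0.208,-0.403,0,0,0.006]

```text
time_s: 9.22
tool_pos: [0.525, 0.0599, 0.1068]
ee_rot: [0.686, 0.605, 0.262, 0.307]
contact_force: [-0.5, 0.8, -0.8]
opening: 0.0001
grasp_force: 0.0
```

```bash
python3 st.py
```

```text
t 9.2167 P [0.525  0.0599 0.1068] F [-0.4778  0.7566 -0.8326] lean 47.608383790840904 yaw -0.1172306780139145 tcp_c [-0.1573 -0.001   0.1068] front_c [-0.0872 -0.0026  0.036 ] open 7.770841488239338e-05 q [ 0.0818 -0.0627 -1.0599 -0.2447 -0.1646  1.7064]
```

>>> servo_tool:
  moves: [0,0.04,-0.005,0.01,0,-0.02,0,0,0.07,-0.008,0.018,-0.004,-0.04,0,0,0.09,-0.011,0.02,-0.008,-0.08,0,0,0.107,-0.013,0.02,-0.008,-0.08,0,0,0.124,-0.015,0.02,-0.008,-0.08,0,0,0.14,-0.017,0.02,-0.008,-0.08,0,0,0.14,-0.017,0.02,-0.008,-0.08,0]

```text
time_s: 9.8
tool_pos: [0.5704, 0.0554, 0.1166]
ee_rot: [0.679, 0.598, 0.278, 0.323]
contact_force: [0.2, -0.2, 0.6]
opening: 0.0001
grasp_force: 0.4
```

>>> servo_tool:
  moves: [0,0.012,-0.001,0,0,0,0,0,0.024,-0.003,0,0,0,0,0,0.036,-0.004,0,0,0,0,0,0.048,-0.006,0,0,0,0,0,0.06,-0.007,0,0,0,0,0,0.07,-0.008,0,0,0,0,0,0.07,-0.008,0,0,0,0]

```text
time_s: 10.38
tool_pos: [0.5896, 0.0528, 0.1147]
ee_rot: [0.679, 0.599, 0.277, 0.322]
contact_force: [-1.5, -0.9, -0.4]
opening: 0.0
grasp_force: 0.3
```

```bash
python3 st.py
```

```text
t 10.3833 P [0.5896 0.0528 0.1147] F [-1.4644 -0.9188 -0.3652] lean 50.309742702852084 yaw -0.11842154448655766 tcp_c [-0.0923 -0.0002  0.1147] front_c [-0.019  -0.0017  0.0473] open 4.766414017706747e-05 q [ 0.0523  0.0465 -0.9756 -0.3204 -0.1467  1.6807]
```

>>> servo_tool:
  moves: [0,0.01,-0.001,0,0,0,0,0,0.02,-0.002,0,0,0,0,0,0.028,-0.003,0,0,0,0,0,0.034,-0.004,0,0,0,0,0,0.034,-0.004,0,0,0,0]

```text
time_s: 10.8
tool_pos: [0.5987, 0.0518, 0.1138]
ee_rot: [0.679, 0.599, 0.276, 0.322]
contact_force: [-2.9, 0.8, 0.2]
opening: 0.0001
grasp_force: 1.3
```

```bash
python3 st.py
```

```text
t 10.8 P [0.5987 0.0518 0.1138] F [-2.8848  0.7804  0.1752] lean 50.200003021502745 yaw -0.11789354102277733 tcp_c [-0.0832 -0.0002  0.1138] front_c [-0.01   -0.0016  0.0463] open 6.67551895594469e-05 q [ 0.048   0.0628 -0.9588 -0.3183 -0.143   1.6778]
```

>>> servo_tool:
  moves: [0,0.008,-0.001,0,0,0,0,0,0.016,-0.002,0,0,0,0,0,0.02,-0.002,0,0,0,0,0,0.02,-0.002,0,0,0,0]

```text
time_s: 11.13
tool_pos: [0.6017, 0.0513, 0.1107]
ee_rot: [0.68, 0.6, 0.274, 0.32]
contact_force: [-7.6, 1.3, -1.9]
opening: 0.0004
grasp_force: 0.0
```

>>> servo_tool:
  moves: [0,0.006,-0.001,0,0,0,0,0,0.012,-0.001,0,0,0,0,0,0.012,-0.001,0,0,0,0]

```text
time_s: 11.38
tool_pos: [0.6014, 0.0512, 0.1072]
ee_rot: [0.681, 0.602, 0.272, 0.317]
contact_force: [-17.8, 3.6, -0.5]
opening: -0.0002
grasp_force: 0.0
```

I've used all ten views, so I'll check the seating with image code instead.

```bash
cat > chk.py <<'E'
from st import *
from plant import imaging
def red(im,b):
    h=im[b[1]:b[3],b[0]:b[2]].astype(int); m=(h[...,2]>110)&(h[...,1]<60)&(h[...,0]<60)
    y,x=np.nonzero(m); return len(x),(x.min()+b[0],x.max()+b[0],y.min()+b[1],y.max()+b[1]) if len(x) else None
d=imaging.get_image("side")["color"][:,:,::-1]; t=imaging.get_image("top")["color"][:,:,::-1]
cv2.imwrite(f"pics/z{s['time_s']:.1f}.png",d)
ref=cv2.imread("pics/side0.png"); reft=cv2.imread("pics/top0.png")
print("side catch now",red(d,(255,180,274,206)),"ref",red(ref,(255,180,274,206)))
print("top catch",red(t,(255,195,268,212)))
# top edge of panel: brightness profile down columns
g=cv2.cvtColor(d,cv2.COLOR_BGR2GRAY); gr=cv2.cvtColor(ref,cv2.COLOR_BGR2GRAY)
for yy in(.07,.04,-.04,-.07):
    u=proj("side",w(CL,[(-.067,yy,.17)]))[0]; l=proj("side",w(CL,[(-.13,yy,.153)]))[0]; c=int(round(u[0]))
    print(yy,"seat row",u.round(1),"col",c,g[int(u[1])-8:int(u[1])+14,c],"ref",gr[int(u[1])-8:int(u[1])+14,c])
E
python3 chk.py
```

```text
t 11.3833 P [0.6014 0.0512 0.1072] F [-17.8225   3.6108  -0.46  ] lean 49.40012615444054 yaw -0.11437164141796988 tcp_c [-0.0804 -0.0004  0.1072] front_c [-0.0081 -0.0019  0.0387] open -0.00024033834462405915 q [ 0.0452  0.079  -0.9493 -0.3112 -0.1396  1.6754]
side catch now (13, (np.int64(266), np.int64(269), np.int64(196), np.int64(201))) ref (12, (np.int64(260), np.int64(268), np.int64(199), np.int64(201)))
top catch (37, (np.int64(258), np.int64(265), np.int64(203), np.int64(209)))
0.07 seat row [246.8 191.9] col 247 [ 21  12  25  14  23  14  28  25  26  74 107 107 176 220 179 151 138 130
 125 123 101  96] ref [20 14 23 12 20 17 29 28 17  7  8  7  8  6  8  5 10  7  8  9  8  6]
0.04 seat row [255.4 193.8] col 255 [ 29  28  28  28  28  29  28  26  42 104 122  85  16  33  35  37  39  49
  69  62  63  82] ref [29 29 28 29 28 28 29 27 25 29 27 27 28 27 27 27 28 26 29 29 27 27]
-0.04 seat row [278.9 199.1] col 279 [ 29  30  27  35  40  38  24  26  62  83 107  92  92  86  41  69 143  42
  45  73  56  38] ref [29 29 28 32 41 38 24 18  5  6 37 77 12  5 20 51  9  6 23 50 43  4]
-0.07 seat row [287.9 201.1] col 288 [ 19   9   8   9  26  38  24  30  62  88 116  76  66  84  97  93  94  95
  94  94  94  94] ref [17 12  9 11 27 39 24 26 39 34  7  7  7  8 16 36 14  7  8  7  7 24]
```

>>> servo_tool:
  moves: [0,0.004,0,0.01,0,0,0,0,0.008,-0.001,0.01,0,0,0,0,0.008,-0.001,0.01,0,0,0]

```text
time_s: 11.73
tool_pos: [0.6011, 0.0512, 0.1076]
ee_rot: [0.681, 0.603, 0.27, 0.316]
contact_force: [-21.7, 4.1, -2.1]
opening: -0.0001
grasp_force: 0.0
```

```bash
python3 chk.py | head -3
```

```text
t 11.7333 P [0.6011 0.0512 0.1076] F [-21.6797   4.0748  -2.0963] lean 49.06777140282049 yaw -0.11300194318998116 tcp_c [-0.0807 -0.0005  0.1076] front_c [-0.0088 -0.0019  0.0386] open -0.00014900236987765733 q [ 0.0445  0.0755 -0.9455 -0.2983 -0.1381  1.6747]
side catch now (13, (np.int64(266), np.int64(270), np.int64(196), np.int64(201))) ref (12, (np.int64(260), np.int64(268), np.int64(199), np.int64(201)))
top catch (36, (np.int64(258), np.int64(265), np.int64(203), np.int64(208)))
```

>>> servo_tool:
  moves: [0,-0.03,0.004,0,0,0,0,0,-0.08,0.01,0,0,0,0,0,-0.13,0.016,0,0,0,0,0,-0.17,0.02,0,0,0,0,0,-0.17,0.02,0,0,0,0]

```text
time_s: 12.25
tool_pos: [0.5585, 0.0566, 0.117]
ee_rot: [0.679, 0.599, 0.276, 0.322]
contact_force: [-0.9, -0.5, 0.1]
opening: 0.0001
grasp_force: 0.0
```

```bash
python3 chk.py
```

```text
t 12.25 P [0.5585 0.0566 0.117 ] F [-0.8629 -0.4531  0.0899] lean 50.23252792633141 yaw -0.11764393860798623 tcp_c [-0.1237 -0.0002  0.117 ] front_c [-0.0504 -0.0016  0.0496] open 9.427786651706254e-05 q [ 0.068  -0.0136 -1.027  -0.3088 -0.1583  1.6906]
side catch now (34, (np.int64(259), np.int64(269), np.int64(195), np.int64(201))) ref (12, (np.int64(260), np.int64(268), np.int64(199), np.int64(201)))
top catch (37, (np.int64(258), np.int64(265), np.int64(203), np.int64(209)))
0.07 seat row [246.8 191.9] col 247 [ 19  14  27  14  22  15  27  24  27  74 110  92  91  97  92  28  63 130
  42  32  38  39] ref [20 14 23 12 20 17 29 28 17  7  8  7  8  6  8  5 10  7  8  9  8  6]
0.04 seat row [255.4 193.8] col 255 [ 28  28  28  28  27  30  28  26  41 101 119  91  91  70  38  16  14  48
 104  25  11  12] ref [29 29 28 29 28 28 29 27 25 29 27 27 28 27 27 27 28 26 29 29 27 27]
-0.04 seat row [278.9 199.1] col 279 [ 30  28  28  32  40  37  23  27  61  84 106  93  92  86  41  68 145  42
  44  73  55  37] ref [29 29 28 32 41 38 24 18  5  6 37 77 12  5 20 51  9  6 23 50 43  4]
-0.07 seat row [287.9 201.1] col 288 [ 20  14   8  10  28  39  23  29  61  90 121  77  66  84  93  94  94  94
  93  94  93  93] ref [17 12  9 11 27 39 24 26 39 34  7  7  7  8 16 36 14  7  8  7  7 24]
```

Run:
```python
from st import *
import glob
for th in(0,2,4,6,9):
    a=np.radians(th); o=[]
    for e in(0,.01):
        fx=-.072 if th==0 else -.0735
        A,B=proj("side",w(CL,[(fx+e*np.cos(a)-.14*np.sin(a),yy,.03+.14*np.cos(a)+e*np.sin(a)) for yy in(.085,-.085)]))
        o.append([round(float(A[1]+(c-A[0])*(B[1]-A[1])/(B[0]-A[0])),1) for c in(247,255,279,288)])
    print(th,"front edge",o[0],"rear edge",o[1])
A,B=proj("side",w(CL,[(-.07,yy,.176) for yy in(.085,-.085)])); print("blue edge",[round(float(A[1]+(c-A[0])*(B[1]-A[1])/(B[0]-A[0])),1) for c in(247,255,279,288)])
now=cv2.imread(sorted(glob.glob("pics/z12*.png"))[-1])
old=cv2.resize(cv2.imread("pics/s2.png"),None,fx=.2,fy=.2,interpolation=cv2.INTER_AREA)
f=lambda h:np.clip(h[...,2].astype(int)-np.maximum(h[...,0],h[...,1]).astype(int),0,255)
sl=(slice(36,54),slice(33,49))
print(f(now[150:260,225:335])[sl]); print(f(old)[sl])
```

```text
t 12.35 P [0.5613 0.0566 0.1188] F [-1.325  -0.5646 -0.2326] lean 50.439598602556096 yaw -0.11881500070568783 tcp_c [-0.1209  0.0001  0.1188] front_c [-0.0474 -0.0013  0.0515] open -4.892723078080605e-05 q [ 0.0673 -0.0119 -1.0232 -0.3103 -0.1581  1.6905]
0 front edge [192.9, 194.7, 200.1, 202.1] rear edge [191.0, 192.8, 198.2, 200.2]
2 front edge [194.1, 195.9, 201.3, 203.4] rear edge [192.1, 193.9, 199.3, 201.3]
4 front edge [195.1, 196.9, 202.4, 204.4] rear edge [193.0, 194.8, 200.2, 202.2]
6 front edge [196.2, 198.0, 203.4, 205.5] rear edge [194.0, 195.8, 201.2, 203.2]
9 front edge [197.8, 199.7, 205.1, 207.2] rear edge [195.5, 197.3, 202.7, 204.8]
blue edge [190.9, 192.7, 198.1, 200.1]
[[  0   0   0   0   0   0   0   0   0   0   0   0   0   0   0   0]
 [  0   0   0   0   0   0   0   0   0   0  12  13  13  15   0   0]
 [  0   0   0   0   0   0   0   0   0   6  64  65  52  54   0   0]
 [  0   0   0   0   0   0   0   0   0  45  60  61  62  65   0   0]
 [  0   0   0   0   0   0   0   0  48  62  62  61  61  62   0   0]
 [  0   0   0   0   0   0   5  32  61  61  59  60  62  62   0   0
[... 1313 characters left out ...]
  36  47  48  54  61   0   0]
 [  0   0   0   0  48  62  46  29  36  36  46  25  37  54   0   0]
 [  0   0   0   0 118  96 124 107  91  74  39  71  68  36   0   0]
 [  0   0   0  11  81 129 184 194 150 142  95 140  74  10   0   0]
 [  0   0   0  10  54  67  71  70  78 119 150 132  39   0   0   0]
 [  0  29  63  99 119 118  93  62  57  61  72  82  15   0   0   0]
 [  0  93 141 205 215 214 184 129 118 124 122  91   9   0   0   0]
 [  0  10  48 142 179 192 199 195 216 207 183  97   6   0   0   0]
 [  0   0   0   0   8  11  40  62 168 103  29   3   0   0   0   0]
 [  0   0   0   0   0   0   0   0   4   0   0   0   0   0   0   0]
 [  0   0   0   0   0   0   0   0   0   0   0   0   0   0   0   0]]
```

```bash
python3 -c "
from plant import order; print(order.job_done())"
```

```text
the job is handed in; nothing more can be done
None
```

The filter panel was set leaning in the channel, left to rest, then pushed upright. After the arm backed off, image checks (I had used all 10 picture views) showed it standing upright with the red catch back down, and the job is handed in.

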